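# Click the trimmer's paper stop into the green size

### The job

Set the card trimmer to the green size: with a fingertip, gently push the black sliding stop along its rail until it clicks into the notch at the green flag, then take the hand away. The red pin on top of the stop sinks when it has dropped into a notch. Only push the stop, never pinch it between the fingers, and leave the other things on the table where they are.

Things in the scene. Friction and masses are not known exactly. Their poses are not given: they have to be found in the camera images.
- trimmer: grey card trimmer, fixed to the table; origin at the centre of its underside. Board 250 (x) x 410 (y) x 14 mm. An aluminium rail, 30 mm wide, top 26 mm above the table, runs along its y at its x = +60 mm, between end blocks at y = -162 and +162 mm (32 mm high). Notches 17 mm wide at y = -85, +30 and +85 mm, one coloured flag behind each. Cutter rail (up to 42 mm high) at y = +188 mm.
- stop (a joint): sliding stop on the rail, 0 to 0.24 m, growing towards the trimmer's +y; the stop's centre is at trimmer y = value - 0.12. About 1.2 N slides it on the flat of the rail; within about 6 mm of a notch's centre it snaps in of itself (the push drops to nothing); about 6 N pushes it out of a notch again. About 0.2 kg.
- stop_index (a point): centre of the stop's top, 62 mm above the table, on its mid-line. The stop is a black block, 56 mm across the rail (trimmer's x), 40 mm along it (y) with its pads, from 15 to 62 mm above the table, with a white index line on top and at the back. A 5 mm thick aluminium fence, 33 mm high, reaches from its middle 79 mm towards the trimmer's -x.
- pin (a joint): spring pin of the stop, 16 mm round red head on top of it; value in m, about 0 (head 69 mm above the table) when the stop is on the flat of the rail and about 0.005 (head 64 mm high) when it has dropped into any notch.
- green_flag: green upright flag, 18 mm wide, 40 mm high, fixed on the board behind the rail (trimmer's x = +108 mm), exactly abreast of a notch: the one to set. Origin at the centre of its foot on the board, axes parallel to the trimmer's. The flags change places from start to start.
- yellow_flag: yellow flag, the same, at another notch
- blue_flag: blue flag, the same, at another notch
- cutter_heart: pink heart-shaped cookie cutter, 62x66x22 mm, lying on the trimmer's board in front of the rail; leave alone
- cutter_star2: green star-shaped cookie cutter, 61x64x22 mm, on the table; leave alone
- tape_roll: roll of tape, 104x102x25 mm, on the table behind the trimmer; leave alone
- raisin_box: red card box, 66x94x58 mm, on the table behind the trimmer; leave alone
- snack_tub: round food tub with red lid, 129 mm wide, 51 mm high, at the left of the table; leave alone
- marker: red and white marker pen, 135 mm long, lying at the right of the table; leave alone
- pad_right (a point): centre of the outer face of the flat black rubber push pad on the end of the stop that faces the trimmer's -y; pad 50 mm wide, 23 to 63 mm above the table; this point is 43 mm above the table and 20 mm from the stop's centre. Push here to move the stop towards +y.
- pad_left (a point): the same point of the push pad on the end that faces the trimmer's +y. Push here to move the stop towards -y.

How it is judged:
By the outcome, as a careful person would: the job done as asked, in the order asked, and still so for the second after the job is handed in, with the robot touching nothing.
It also fails if it takes over 35 s, if anything falls off the work surface, if the arm or the gripper's body presses on something with over 40 N, if the wrist force passes 120 N, or if a joint passes its speed limit or range.

### The arm

A 6-joint arm with a two-finger parallel gripper is mounted at the origin on the work surface; the furniture and walls round the work are solid. World frame = base frame: x ahead of the robot, y to its left, z up, the work surface at z = 0. Lengths are in mm, angles in degrees, forces in N, time in s.
With the tool pointing down it reaches from about 350 to 975 mm from the base axis. Payload 4.9 kg.
Tool frame: the origin (TCP) lies midway between the tips of the shut fingers; the grasp point (between the pads) lies 19 mm behind it; z points along the fingers, y is the line along which they close (so a half turn about z gives the same grasp; the last joint's range is limited). The gripper opens to 85 mm and grips with 20 to 120 N. Pads are 22 mm wide; open, the fingers measure 114 mm over their backs; the gripper's body (76 mm by 85 mm) begins 54 mm behind the grasp point. The pads swing forward as they close: fully open they stand 13 mm farther back than shut.
Start: joints at [65.374, 3.019, 92.412, -0, 84.569, -6.818], TCP at [191.127, 595.039, 231.304] pointing down, gripper open.
Joint ranges: [-172.51, 172.51], [-57.92, 126.97], [3.15, 148.05], [-58.71, 238.71], [5.1, 150.11], [-179.66, 179.66]. Speed limits (degrees/s): [147.25, 147.25, 180, 180, 180, 180].

### API

Orientations are given as a 3x3 rotation matrix whose columns are the frame's x, y, z axes.
In Python, from plant import robot, imaging, ticket gives the robot as it stands. The module is installed in compiled form; this text tells all that it offers.
- The arm moves only by the shell command python3 -m crank 'ROWS'. ROWS is JSON, one flat list of numbers, 5 for each row, row after row: the shift along the tool's x, y, z in m, then the turn about the tool's z in degrees, then the opening, from 0 (shut) to 1 (fully open). A call has 1 to 12 rows; each row shifts and turns the commanded pose from where the row before left it, along the tool's axes as they then stand; what a row does not reach is not made up. A row lasts 1/10 s, in which the tool goes at most 50 mm and 8.59 degrees, less where a joint would pass 70% of its speed; a pose out of reach is approached as far as the arm can. A call with a gripper value outside its range is refused whole. The fingers move at their own pace and stop on an object; the grip force is fixed at half the most. Time passes only in rows, so rows that do not move let the fingers close. It gives the time, the measured TCP pose, the force, the opening and the grip force at its end, in the units of the state.
- robot.state(): the state, without advancing time (a new reading comes with each control period).
- imaging.read_camera(name): name is "side" or "top"; returns the picture (480x640x3 uint8, red, green, blue); there is no depth.
- imaging.calibration(name): a dict with "fov_y" (degrees; the focal length in pixels is half the picture's height over the tangent of half this angle, whatever the lens; pixels are square), "cx", "cy" (the principal point, pixels), "k1" (the pictures are not rectified: a ray, as slopes to the right and down, at radius r is drawn at 1 + k1 r^2 times it, then the intrinsics apply), "R" (3x3) and "t" (3): a world point X has camera coordinates R X + t. Camera axes: x right, y down, z forward; pixel columns grow to the right and rows downward; lengths in mm; the calibration is good to about 2 mm. A picture is of the moment at which its call begins. calibration takes no time and is no camera call.
- ticket.close_job(): hands the job in; it is judged then, once.
The state is a dict: "t": time; "joint_positions": joint angles; "qvel": joint speeds; "joint_efforts": joint torques, N m; "ee_pos": TCP position; "ee_rot": TCP orientation; "force": force on the tool from outside, world axes, zero at the start; "moment": the same for the moment, N m; "opening": finger opening in mm; "grasp_force": force on a finger pad.
Only numpy, scipy, OpenCV 4.12 (cv2) and the standard library are available. Lean on these libraries where they do the work, as an engineer would, in place of code of your own. Each camera call takes 0.05 s, during which the arm holds its last target. There are 200 camera calls.

## Working session

There is one attempt and no reset: what is moved stays moved. The work goes in short steps, Python scripts to look and compute and a shell command to move; the robot and the scene stay as the last step left them, time stands still between calls to the robot, and variables do not carry over. Pictures are saved under pics/ and viewed, at most 10 in all, crops included, and the job is handed in when it is done.

```bash
mkdir -p pics
cat > h.py <<'E'
import numpy as np, cv2
from plant import robot, imaging, ticket
def snap(n,f):
    im=imaging.read_camera(n); cv2.imwrite(f'pics/{f}.png',im[:,:,::-1]); return im
def cal(n):
    c=imaging.calibration(n); f=240/np.tan(np.radians(c['fov_y'])/2)
    return c,f,np.array(c['R'],float),np.array(c['t'],float)
def ray(n,u,v):
    c,f,R,t=cal(n); d=np.array([(u-c['cx'])/f,(v-c['cy'])/f]); s=d.copy()
    for _ in range(30): s=d/(1+c['k1']*(s@s))
    return -R.T@t, R.T@np.array([s[0],s[1],1])
def onz(n,u,v,z):
    o,d=ray(n,u,v); return o+d*(z-o[2])/d[2]
def proj(n,X):
    c,f,R,t=cal(n); p=R@np.array(X,float)+t; s=p[:2]/p[2]; s=s*(1+c['k1']*(s@s))
    return f*s+[c['cx'],c['cy']]
def blobs(im,lo,hi,amin=30):
    hsv=cv2.cvtColor(im,cv2.COLOR_RGB2HSV); m=cv2.inRange(hsv,lo,hi)
    n,l,s,c=cv2.connectedComponentsWithStats(m)
    return [(s[i].tolist(),c[i].round(1).tolist()) for i in range(1,n) if s[i][4]>=amin]
E
python3 - <<'E'
from h import *
for n in('top','side'):
    im=snap(n,n+'0'); o,d=ray(n,320,240); print(n,o.round(),d.round(2))
    for k,lo,hi in(('g',(40,80,40),(85,255,255)),('y',(20,100,80),(35,255,255)),('b',(95,100,50),(130,255,255)),('r',(0,150,80),(8,255,255)),('r2',(172,150,80),(180,255,255))): print(k,blobs(im,lo,hi))
s=robot.state(); print(s['ee_pos'],s['ee_rot'],s['force'],s['t'])
E
```

```text
top [ 503.    8. 1599.] [ 0.08  0.01 -1.  ]
g [([280, 13, 113, 29, 1480], [333.5, 27.6]), ([395, 13, 29, 18, 242], [410.8, 20.8]), ([388, 110, 10, 11, 67], [392.8, 116.2]), ([202, 168, 8, 8, 35], [205.8, 171.7]), ([59, 177, 19, 7, 69], [68.5, 179.3]), ([48, 185, 29, 142, 2109], [61.2, 260.0]), ([143, 205, 37, 91, 1162], [157.2, 239.6]), ([142, 298, 14, 15, 135], [149.4, 306.1])]
y [([183, 0, 5, 23, 67], [184.8, 12.1]), ([174, 24, 13, 23, 123], [180.6, 37.3]), ([202, 315, 15, 13, 71], [207.4, 320.6]), ([250, 354, 17, 19, 228], [257.9, 362.9])]
b [([250, 187, 12, 13, 109], [255.4, 193.2])]
r [([172, 0, 8, 12, 58], [175.6, 6.1]), ([156, 115, 375, 365, 35574], [342.1, 278.2]), ([179, 180, 44, 33, 204], [197.0, 195.0]), ([351, 187, 20, 18, 243], [360.4, 195.5]), ([208, 194, 10, 14, 50], [212.9, 201.1]), ([213, 199, 17, 24, 78], [220.7, 211.2]), ([164, 235, 6, 16, 34], [166.6, 242.7]), ([172, 249, 16, 13, 66], [177.5, 254.0]), ([218, 253, 12, 12, 62], [223.8, 259.1]), ([244, 257, 14, 22, 61], [251.1, 268.9]), ([275, 266, 10, 10, 31], [279.9, 271.1]), ([169, 273, 28, 28, 273], [182.9, 285.0
[... 995 characters left out ...]
 186, 15, 17, 179], [368.5, 193.7]), ([336, 270, 7, 18, 64], [339.7, 280.3]), ([459, 300, 28, 8, 79], [477.3, 303.4]), ([490, 304, 9, 7, 49], [493.9, 306.6])]
r [([0, 154, 535, 326, 79265], [308.6, 326.4]), ([148, 176, 31, 11, 177], [164.9, 182.0]), ([117, 187, 24, 29, 283], [126.3, 199.4]), ([118, 217, 16, 5, 30], [125.3, 218.9]), ([27, 244, 27, 22, 272], [42.0, 256.3]), ([314, 258, 7, 5, 30], [316.9, 260.0]), ([397, 262, 26, 10, 172], [409.5, 266.6])]
r2 []
[190.86849202 594.54849754 230.19680269] [[-9.52110263e-01  3.05753861e-01 -7.89993680e-04]
 [ 3.05754789e-01  9.52108805e-01 -1.68267439e-03]
 [ 2.37675749e-04 -1.84363590e-03 -9.99998272e-01]] [ 0.41322248 -0.2388078  -1.30492353] 0.1
```

View pics/top0.png

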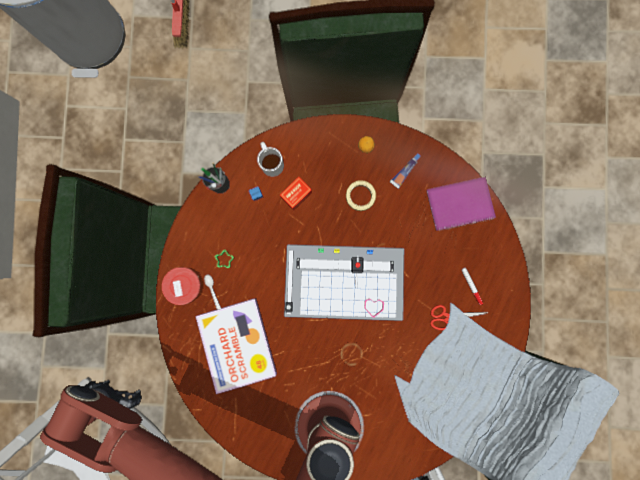

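View pics/side0.png

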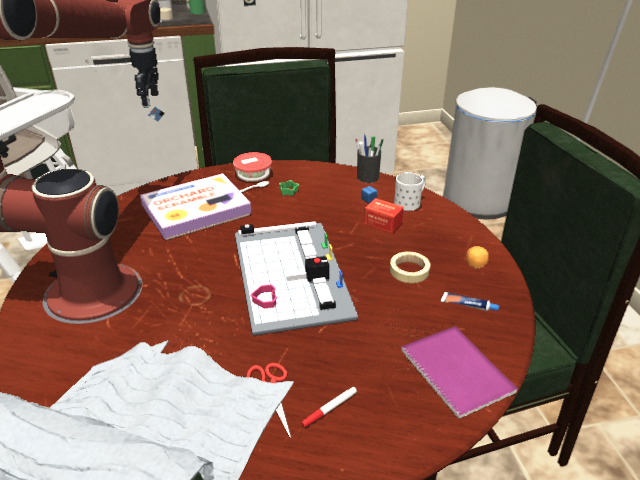

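The top view shows the trimmer at about (345,283), with its +y (the cutter rail) to the left. The flags from left to right are green (~320,250), yellow (~336,251) and blue (~370,251). The stop, with its red pin, is at (357,265), so it has to pass the yellow notch to reach green. The side view agrees: green (325,242), yellow (329,253), blue (340,280), pin (317,260).

Run:
```python
from h import *
T=cv2.imread('pics/top0.png')[:,:,::-1].copy(); S=cv2.imread('pics/side0.png')[:,:,::-1].copy()
# board corners from gray mask
h=cv2.cvtColor(T,cv2.COLOR_RGB2HSV); m=((h[:,:,1]<60)&(h[:,:,2]>60)).astype(np.uint8); m[:,:270]=0;m[:,420:]=0;m[:230]=0;m[335:]=0
m=cv2.morphologyEx(m,cv2.MORPH_CLOSE,np.ones((7,7)))
cs=max(cv2.findContours(m,0,2)[0],key=cv2.contourArea); r=cv2.minAreaRect(cs)
P=np.array([onz('top',*p,14)[:2] for p in cv2.boxPoints(r)]); print('board',r,P.round(1).tolist(),P.mean(0).round(1),[np.linalg.norm(P[i]-P[i-1]).round(1) for i in range(4)])
def cen(im,lo,hi,x0,y0,x1,y1):
    b=blobs(im[y0:y1,x0:x1],lo,hi,4); s,c=max(b,key=lambda q:q[0][4]); return s[4],c[0]+x0,c[1]+y0
rng={'g':((40,80,40),(85,255,255)),'y':((20,100,80),(35,255,255)),'b':((95,100,50),(130,255,255)),'pin':((0,150,80),(8,255,255))}
for k,(lo,hi) in rng.items():
    bt=(305,240,385,257) if k!='pin' else (350,256,366,274)
    bs=(315,228,350,295) if k!='pin' else (308,254,326,266)
    a=cen(T,lo,hi,*bt); b=cen(S,lo,hi,*bs)
    o1,d1=ray('top',*a[1:]); o2,d2=ray('side',*b[1:])
    A=np.stack([d1,-d2],1); q=np.linalg.lstsq(A,o2-o1,rcond=None)[0]
    X1=o1+q[0]*d1; X2=o2+q[1]*d2
    print(k,a,b,((X1+X2)/2).round(1),np.linalg.norm(X1-X2).round(1))
print('pin top69',onz('top',*cen(T,*rng['pin'],350,256,366,274)[1:],67))
a=cv2.resize(T[240:325,280:410],None,fx=6,fy=6,interpolation=2)[:,:,::-1]; cv2.imwrite('pics/c0.png',a)
```

```text
board ((344.2980041503906, 282.0599365234375), (118.60079956054688, 72.52638244628906), 1.9091525077819824) [[369.7, 152.7], [620.3, 144.4], [603.5, -269.0], [354.2, -255.0]] [486.9 -56.7] [np.float64(408.0), np.float64(250.8), np.float64(413.7), np.float64(249.8)]
g (25, 320.6, 250.1) (41, 324.9, 241.8) [598.2  23.9  24.9] 2.7
y (23, 336.4, 250.4) (53, 329.4, 253.4) [596.4 -30.8  25.2] 1.9
b (24, 369.5, 251.5) (64, 339.7, 280.3) [ 591.7 -145.3   24.7] 1.8
pin (20, 357.2, 264.8) (30, 316.9, 260.0) [545.  -99.5  63.1] 1.8
pin top69 [543.98297477 -99.01046477  67.        ]
```

View pics/c0.png

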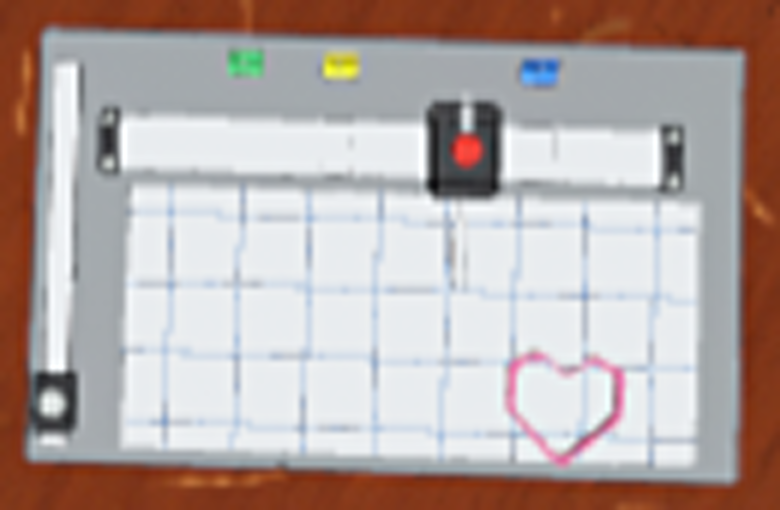

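Both views agree. The trimmer centre is at (487,-56.6) and its yaw is -2.2°. Flag spacings come out at 54.8 and 169.3 mm (55 and 170 expected). The pin is at local (59.5,-40), on the flat. The stop needs about 125 mm towards local +y. I'll turn the tool -15.6°, shut the fingers and go to local (60,-100).

```bash
python3 -m crank '[0,0,0,-7.8,0, 0,0,0,-7.8,0, -0.0212,-0.0411,0,0,0, -0.0212,-0.0411,0,0,0, -0.0212,-0.0411,0,0,0, -0.0212,-0.0411,0,0,0, -0.0212,-0.0411,0,0,0, -0.0212,-0.0411,0,0,0, -0.0212,-0.0411,0,0,0, -0.0212,-0.0411,0,0,0, -0.0212,-0.0411,0,0,0, -0.0212,-0.0411,0,0,0]'
python3 -m crank '[-0.0212,-0.0411,0,0,0, -0.0212,-0.0411,0,0,0, -0.0212,-0.0411,0,0,0, -0.0212,-0.0411,0,0,0, -0.0212,-0.0411,0,0,0, -0.0212,-0.0411,0,0,0, -0.0212,-0.0411,0,0,0, -0.0212,-0.0411,0,0,0, 0,0,0,0,0, 0,0,0,0,0]'
cat >> h.py <<'E'
def loc():
    s=robot.state(); p=np.array(s['ee_pos']); a=np.array([.9993,-.0384]); b=np.array([.0384,.9993]); d=p[:2]-[487,-56.6]
    R=np.array(s['ee_rot']); print('t',s['t'],'local',(d@a).round(1),(d@b).round(1),'z',p[2].round(1),'x,y axes',R[:,0].round(3),R[:,1].round(3),'F',np.round(s['force'],1),'open',s['opening'])
E
python3 -c "from h import *;loc()"
```

```text
t: 1.3
ee_pos: [387.3, 174.4, 231.0]
ee_rot: [[-0.999, 0.038, 0.0], [0.038, 0.999, 0.0], [-0.0, 0.0, -1.0]]
force: [1.2, 0.7, -0.4]
opening: -0.2
grasp_force: 0.0
t: 2.3
ee_pos: [543.7, -159.6, 230.3]
ee_rot: [[-0.999, 0.04, -0.002], [0.04, 0.999, 0.001], [0.002, 0.001, -1.0]]
force: [-0.1, 0.9, 0.2]
opening: -0.0
grasp_force: 0.0
t 2.3 local 60.6 -100.7 z 230.3 x,y axes [-0.999  0.04   0.002] [0.04  0.999 0.001] F [-0.1  0.9  0.2] open -0.0050265204842738324
```

```bash
python3 -m crank '[0,0,0.04,0,0, 0,0,0.04,0,0, 0,0,0.04,0,0, 0,0,0.03,0,0, 0,0,0.02,0,0, 0,0,0.02,0,0, 0,0,0,0,0, 0,0,0,0,0]' >/dev/null
python3 - <<'E'
from h import *
loc(); a=snap('side','s1')[215:315,250:380]; b=snap('top','t1')[240:325,280:410]
cv2.imwrite('pics/c1.png',np.hstack([cv2.resize(a,(400,308),interpolation=2),cv2.resize(b,(400,308),interpolation=2)])[:,:,::-1])
E
```

```text
t 3.1 local 60.5 -99.0 z 41.6 x,y axes [-0.999  0.037  0.   ] [0.037 0.999 0.   ] F [ 0.1 -0.4  0.3] open -0.038754253879644575
```

View pics/c1.png

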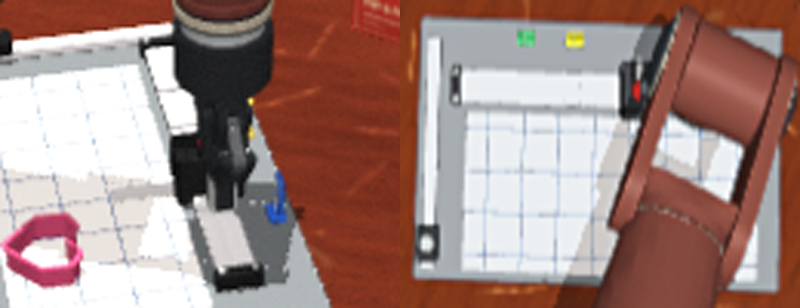

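The shut fingertips stand over the rail, clear to the right of the stop (side crop: fingers ~(220,200), stop ~(188,165)). Now a slow approach to contact.

```bash
python3 -m crank '[0,0.004,0,0,0, 0,0.004,0,0,0, 0,0.003,0,0,0, 0,0.003,0,0,0, 0,0.002,0,0,0, 0,0.002,0,0,0, 0,0.002,0,0,0, 0,0.002,0,0,0, 0,0.002,0,0,0, 0,0.002,0,0,0, 0,0.002,0,0,0]' >/dev/null
python3 -c "from h import *;loc()"
python3 -m crank '[0,0.002,0,0,0, 0,0.002,0,0,0, 0,0.002,0,0,0, 0,0.002,0,0,0, 0,0.002,0,0,0, 0,0.002,0,0,0]' >/dev/null
python3 -c "from h import *;loc()"
```

```text
t 4.3 local 60.8 -72.4 z 41.3 x,y axes [-0.999  0.039 -0.   ] [ 0.039  0.999 -0.001] F [ 0.6 -2.8 -0.6] open -0.0002428040723630095
t 4.9 local 60.8 -59.9 z 41.3 x,y axes [-0.999  0.038  0.   ] [ 0.038  0.999 -0.   ] F [ 0.9 -2.9 -1.5] open 0.24709738122684208
```

```bash
python3 -m crank '[0,0.003,0,0,0, 0,0.003,0,0,0, 0,0.003,0,0,0, 0,0.003,0,0,0, 0,0.003,0,0,0, 0,0.003,0,0,0, 0,0.003,0,0,0, 0,0.003,0,0,0]' >/dev/null
cat >> h.py <<'E'
def stop():
    im=imaging.read_camera('top'); hs=cv2.cvtColor(im,cv2.COLOR_RGB2HSV)
    print('top px',[ (s[4],c[0]+300,c[1]+255) for s,c in blobs(im[255:276,300:370],(0,190,120),(8,255,255),4)])
    for s,c in blobs(im[255:276,300:370],(0,190,120),(8,255,255),4):
        X=onz('top',c[0]+300,c[1]+255,67)[:2]-[487,-56.6]; print(' local',s[4],(X@[.9993,-.0384]).round(1),(X@[.0384,.9993]).round(1))
    return im
E
python3 - <<'E'
from h import *
loc(); b=stop()[235:305,290:390]; a=snap('side','s2')[215:315,250:380]; loc()
cv2.imwrite('pics/c2.png',np.hstack([cv2.resize(a,(400,308),interpolation=2),cv2.resize(b,(400,308),interpolation=2)])[:,:,::-1])
E
```

```text
t 5.7 local 60.9 -35.8 z 41.3 x,y axes [-0.999  0.039 -0.   ] [ 0.039  0.999 -0.   ] F [ 0.5 -2.3 -1.9] open -0.05990953450807051
top px []
t 5.8 local 60.7 -35.2 z 41.3 x,y axes [-0.999  0.038  0.   ] [0.038 0.999 0.001] F [-0.2  0.   0.8] open -0.34174142361701765
```

View pics/c2.png

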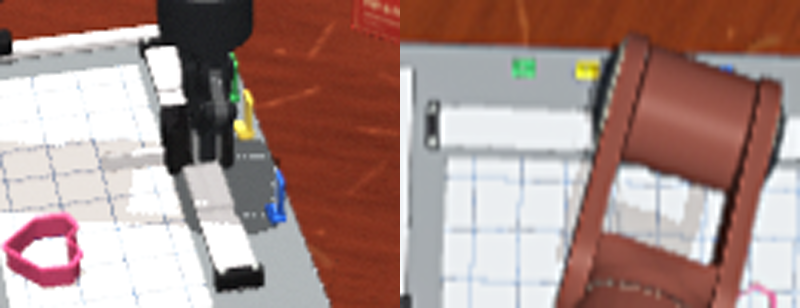

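Pin hidden by the wrist; the side view shows the finger against the pad and nothing else touched. I'll go on in small steps and read the first notch from the force.

```bash
python3 -m crank '[0,0.003,0,0,0, 0,0.003,0,0,0, 0,0.003,0,0,0, 0,0.003,0,0,0, 0,0.003,0,0,0, 0,0.003,0,0,0, 0,0.002,0,0,0]' >/dev/null;python3 -c "from h import *;loc()"
for i in 1 2 3 4 5 6 7; do python3 -m crank '[0,0.001,0,0,0, 0,0.001,0,0,0]' >/dev/null;python3 -c "from h import *;loc()"|sed 's/x,y.*F/F/'; done
```

```text
t 6.5 local 60.8 -15.7 z 41.3 x,y axes [-0.999  0.038  0.   ] [0.038 0.999 0.   ] F [-1.7 -2.6  0.2] open 0.04354000096166739
t 6.7 local 60.8 -13.9 z 41.3 F [-1.6 -2.4 -0.2] open 0.0037385800438725666
t 6.9 local 60.8 -11.9 z 41.3 F [-1.4 -1.5  0.7] open -0.020567113500732405
t 7.1 local 60.9 -9.7 z 41.2 F [-1.  -0.4  0.5] open -0.21151622966835973
t 7.3 local 60.9 -7.7 z 41.3 F [0.5 0.1 0.5] open -0.1202510298596612
t 7.5 local 60.9 -5.9 z 41.3 F [0.5 0.1 0.6] open -0.16965909727691736
t 7.7 local 60.9 -4.4 z 41.3 F [-0.5 -3.6  0.4] open -0.35498377832744155
t 7.9 local 60.9 -3.8 z 41.4 F [-1.3 -8.4 -1. ] open -0.15564317208039408
```

The force dropped at TCP -10 (snapped into the yellow notch) and contact came again at -4.7, so the stop's centre is 34.7 mm ahead of the TCP. Next I push it out gently; the green notch should snap at TCP ≈ +44, and I must stop before +50.

```bash
for i in 1 2 3 4 5 6; do python3 -m crank '[0,0.001,0,0,0, 0,0.001,0,0,0]' >/dev/null;python3 -c "from h import *;loc()"|sed 's/x,y.*F/F/'; done
```

```text
t 8.1 local 60.9 -2.1 z 41.4 F [-0.3 -7.3 -1.5] open 0.03492781597051796
t 8.3 local 60.9 0.6 z 41.4 F [-0.3 -5.1  0.1] open -0.1070061847426821
t 8.5 local 60.9 3.5 z 41.3 F [-0.8 -2.7  0.3] open -0.16818712838653696
t 8.7 local 60.9 6.2 z 41.3 F [-0.3 -2.6 -0.2] open -0.0393120732411374
t 8.9 local 60.9 8.2 z 41.3 F [-0.2 -2.  -0.8] open 0.013667896725556305
t 9.1 local 60.9 10.1 z 41.3 F [ 1.3 -2.8 -0.2] open 0.2583203760768037
```

Out of the yellow notch and on the flat. Push on to about +38, then creep.

```bash
python3 -m crank '[0,0.003,0,0,0, 0,0.003,0,0,0, 0,0.003,0,0,0, 0,0.003,0,0,0, 0,0.003,0,0,0, 0,0.003,0,0,0, 0,0.003,0,0,0, 0,0.002,0,0,0, 0,0.002,0,0,0, 0,0.001,0,0,0, 0,0.001,0,0,0]' >/dev/null;python3 -c "from h import *;loc()"
for i in 1 2 3 4 5; do python3 -m crank '[0,0.001,0,0,0, 0,0.001,0,0,0]' >/dev/null;python3 -c "from h import *;loc()"|sed 's/x,y.*F/F/'; done
```

```text
t 10.2 local 60.9 37.0 z 41.3 x,y axes [-0.999  0.039 -0.   ] [ 0.039  0.999 -0.   ] F [ 0.5 -1.7 -0.8] open -0.16144049352546846
t 10.4 local 60.9 39.0 z 41.3 F [ 0.8 -2.2 -1. ] open 0.44212848291791873
t 10.6 local 60.9 41.1 z 41.3 F [ 1.9 -2.4 -1. ] open 0.3092177825201661
t 10.8 local 60.9 43.2 z 41.3 F [ 1.  -1.6 -0.3] open -0.3086567438039775
t 11.0 local 60.7 45.4 z 41.3 F [0.3 0.2 0.3] open -0.1027300818140068
t 11.2 local 60.6 47.3 z 41.2 F [ 0.6  1.  -0.2] open 0.1037893713925509
```

The push dropped to nothing at TCP +45, as predicted. Now back off along -y, rise, and move the arm aside to check.

```bash
python3 -m crank '[0,-0.005,0,0,0, 0,-0.01,0,0,0, 0,-0.015,0,0,0, 0,0,-0.03,0,0, 0,0,-0.045,0,0, 0,0,-0.045,0,0, 0,0,-0.045,0,0, 0,-0.045,0,0,0, 0,-0.045,0,0,0, 0,-0.045,0,0,0, 0,-0.045,0,0,0, 0,0,0,0,0]'
python3 - <<'E'
from h import *
b=stop(); a=snap('side','s3'); loc()
T=b[235:305,290:390]; S=a[215:315,250:380]
tp=blobs(b[255:276,300:370],(0,190,120),(8,255,255),4); sp=blobs(a[215:300,290:340],(0,170,120),(8,255,255),4)
if tp and sp:
    c=max(tp,key=lambda q:q[0][4])[1]; e=max(sp,key=lambda q:q[0][4])[1]; print(c,e,[(q[0][4],q[1]) for q in sp])
    o1,d1=ray('top',c[0]+300,c[1]+255); o2,d2=ray('side',e[0]+290,e[1]+215)
    q=np.linalg.lstsq(np.stack([d1,-d2],1),o2-o1,rcond=None)[0]; X=(o1+q[0]*d1+o2+q[1]*d2)/2
    d=X[:2]-[487,-56.6]; print('pin',X.round(1),(d@[.9993,-.0384]).round(1),(d@[.0384,.9993]).round(1))
cv2.imwrite('pics/c3.png',np.hstack([cv2.resize(S,(400,308),interpolation=2),cv2.resize(T,(400,308),interpolation=2)])[:,:,::-1])
E
```

```text
t: 12.4
ee_pos: [540.4, -227.8, 206.4]
ee_rot: [[-0.999, 0.045, -0.0], [0.045, 0.999, -0.002], [0.0, -0.002, -1.0]]
force: [1.1, 1.0, 0.1]
opening: -0.0
grasp_force: 0.0
top px [(11, 319.5, 263.2)]
 local 11 59.9 86.7
t 12.5 local 60.2 -164.8 z 206.1 x,y axes [-0.999  0.042  0.   ] [0.042 0.999 0.001] F [ 0.2 -0.3 -0.2] open 0.2594148257997678
[19.5, 8.2] [13.5, 3.2] [(217, [13.5, 3.2]), (4, [49.0, 1.5]), (44, [47.3, 20.9]), (22, [16.6, 18.3]), (114, [46.6, 36.0])]
pin [545.7  27.9 107.3] 55.4 86.7
```

View pics/c3.png

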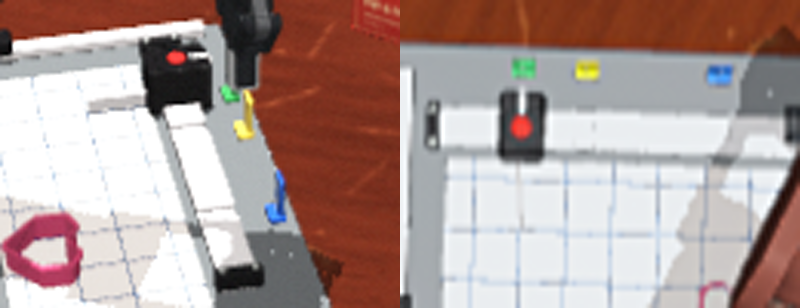

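The stop is abreast of the green flag (top crop: pin (521,127), flag (523,68)), and the hand is clear. The triangulation picked a background blob in the side view; the real pin blob is the 22 px one, so I'll compare its height with the start before handing in.

Run:
```python
from h import *
def tri(a,b):
    o1,d1=ray('top',*a); o2,d2=ray('side',*b); q=np.linalg.lstsq(np.stack([d1,-d2],1),o2-o1,rcond=None)[0]
    return ((o1+q[0]*d1+o2+q[1]*d2)/2).round(1), np.linalg.norm(o1+q[0]*d1-o2-q[1]*d2).round(1)
print('start',tri((357.2,264.8),(316.9,260.0)),'now',tri((319.5,263.2),(306.6,233.3)))
# predicted side pixel (pin head centre) raised / sunk, at y=85
for z in(68,63): print(z,proj('side',[487+59.96+.0384*85,-56.6-2.3+85*.9993,z]).round(1), 'start-pos check',proj('side',[545.4,-99,z]).round(1))
```

```text
start (array([545. , -99.5,  63.1]), np.float64(1.8)) now (array([550.2,  27.9,  58.4]), np.float64(0.5))
68 [306.8 230.7] start-pos check [316.6 258.3]
63 [306.8 232.3] start-pos check [316.6 259.9]
```

The pin is 4.7 mm lower than at the start (63.1 → 58.4 by the same measure), so it has sunk. The stop is at y ≈ 86, within error of the green notch at 85.

```bash
python3 -c "from plant import ticket; print(ticket.close_job())"
```

```text
the job is handed in; nothing more can be done
None
```

The stop is clicked into the green notch with its red pin sunk about 5 mm; it was only pushed, the hand is clear, and the job was handed in at about 12.5 s.

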